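Pump up the glaze sprayer

ROBOT

A 7-joint arm with a two-finger parallel gripper is mounted at the origin on the work surface. World frame = base frame: x ahead of the robot, y to its left, z up, the work surface at z = 0. Lengths are in m, angles in degrees, forces in N, time in s.
With the tool pointing down it reaches from about 0.35 to 0.9 m from the base axis. Payload 19.9 kg.
Tool frame: the origin (TCP) lies midway between the tips of the shut fingers; the grasp point (between the pads) lies bot.pinch_z behind it (bot.pinch_z is the distance from the TCP to the grasp point, in m); z points along the fingers, y is the line along which they close (so a half turn about z gives the same grasp; the last joint's range is limited). The gripper opens to 85 mm and grips with 20 to 120 N. Pads are 22 mm wide; open, the fingers measure 114 mm over their backs; the gripper's body (76 mm by 85 mm) begins 54 mm behind the grasp point. The pads swing forward as they close: fully open they stand 13 mm farther back than shut.
Start: joints at [-79.727, 23.915, -0.59, 92.452, 0.269, 63.638, -3.037], TCP at [0.137, 0.61, 0.231] pointing down, gripper open.
Joint ranges: [-161.28, 161.28], [-22.2, 115.67], [-73.04, 71.86], [3.21, 147.25], [-68.34, 248.33], [10.77, 114.83], [-161.83, 161.83]. Speed limits (degrees/s): [108.29, 108.29, 136.94, 136.94, 172.46, 172.46, 172.46].

INTERFACE

Orientations are given as [roll, pitch, yaw] about the fixed x, y, z axes, in that order (R = Rz(yaw) Ry(pitch) Rx(roll)).
In Python, from rig import bot gives the robot as it stands.
- The arm moves only by the shell command python3 -m handwheel 'ROWS' [OPENING]. ROWS is a JSON object with one list for each field, all of the same length, 1 to 5, a row being the entries at one place: dx, dy, dz (the shift in a scale on which 1.0 is 0.5 m), rz (a turn about the tool's z in parts of the range, where 1.0 means pi rad); each row shifts and turns the commanded pose from where the row before left it, along the tool's axes as they then stand; what a row does not reach is not made up. A row lasts 1/8 s, in which the tool goes at most 0.0625 m and 10.7 degrees, less where a joint would pass 70% of its speed; a pose out of reach is approached as far as the arm can. OPENING is the opening from 0.0 (shut) to 1.0 (fully open), set as the command begins (- or left out keeps the last). The fingers move at their own pace and stop on an object; the grip force is fixed at half the most. Time passes only in rows, so rows that do not move let the fingers close. It prints the time, the measured TCP pose, the force, the opening and the grip force at its end. A shift or turn number past 1, either way, is cut back to 1. Input that does not fit is refused with a message, and nothing moves.
- bot.observe(): the state, without advancing time (a new reading comes with each control period).
- bot.capture(name): name is "scene" or "top" or "wrist"; returns the picture (480x640x3 uint8, red, green, blue); there is no depth.
- bot.camera_params(name): a dict with "K" (3x3 intrinsics, pixels), "position" and "attitude" of the camera in the world. Camera axes: x right, y up, looking along -z (the intrinsics and any distortion apply to the point x, -y, -z); pixel columns grow to the right and rows downward; lengths in m; the calibration is good to about 2 mm. A picture is of the moment at which its call begins: read the wrist's pose just before it. camera_params takes no time and is no camera call; for the wrist camera it gives the pose at the moment of the call.
- bot.sign_off(): hands the job in; it is judged then, once.
The state is a dict: "clock": time; "joint_positions": joint angles; "joint_vel": joint speeds; "effort": joint torques, N m; "tool_pos": TCP position; "tcp_rot": TCP orientation; "contact_force": force on the tool from outside, world axes, zero at the start; "wrist_torque": the same for the moment, N m; "opening": opening from 0.0 (shut) to 1.0 (fully open); "gripper_force": force on a finger pad.
Only numpy, scipy, OpenCV 4.12 (cv2) and the standard library are available. Lean on these libraries where they do the work, as an engineer would, in place of code of your own. Each camera call takes 0.05 s, during which the arm holds its last target. There are 200 camera calls.

TASK

Charge the glaze sprayer that stands on the plywood board: with closed fingertips push its orange pump knob straight down and let it spring back up, stroke after stroke, until the yellow pressure pin on its head pops fully out and the red ring at its foot shows. Then take the hand away and leave the knob up. Only press the knob: do not touch the pin, do not lift, tip or shove the sprayer, and leave the other pottery things where they stand.

Things in the scene. Friction and masses are not known exactly. Their poses are not given: they have to be found in the camera images.
- sprayer: Pressure sprayer standing loose on the board (1.0 to 1.6 kg): cream tank 104 mm across, black collar, dark blue head, 276 mm tall to the top of the raised knob. Origin: centre of its underside, 12 mm above the table; z up along the pump axis. Its spray arm and brass nozzle point along -x, 106 mm out, 197 mm up; the gauge pin is on its +x side. Fixed head top round the pump rod: 216 mm up.
- pump_top (a point): Centre of the flat top of the round orange pump knob (42 mm across, 17 mm thick), on the sprayer's axis. 276 mm above the sprayer's underside when the knob is up; it moves down with the knob.
- pump (a joint): How far the knob is pressed (m): 0 up, 0.040 at the bottom stop. Its spring pushes up with 4 N at the top, 12 N at the bottom (about 13 N with drag), and it follows the finger back up by itself. Each press raises the gauge pin in proportion to its depth, by about 3.5 mm for a full stroke.
- gauge (a joint): How far the gauge pin stands out (m). It rises only while the pump is pressed and stays where it got to when the knob comes up. Starts anywhere from 0 to 0.006; once it gets to about 0.015 to 0.017 it pops by itself the rest of the way, fully out at 0.020: two to six full strokes in all. Further strokes only slip and do no harm.
- gauge_pin: The gauge's yellow pin, 9 mm across, upright in a blue boss 42 mm from the pump axis on the sprayer's +x side; the boss's top is 206 mm above the sprayer's underside. A red ring 3 mm high round the pin comes out of the boss only when the pin is fully out. Origin: on the pin's axis, 3 mm below its tip; level with the boss's top at joint gauge 0.
- gauge_tip (a point): Tip of the gauge pin: 3 mm above the boss's top at joint gauge 0, 23 mm above it when fully out (229 mm above the sprayer's underside, still below the knob pressed to the bottom, 236 mm).
- ware_board: Plywood board 270 x 540 x 12 mm fixed flat on the table under the sprayer, the jug and the glaze jar. Origin: centre of its underside; its length lies along its y.
- jug: Loose terracotta jug on the board, 100 mm across, 178 mm tall, handle to its +x out to 67 mm. Origin: centre of its underside.
- glaze_jar: Loose ochre jar with a white lid on the board, 80 mm across, 124 mm tall. Origin: centre of its underside.
- bowl: Loose pinkish biscuit-fired bowl, 130 mm across, 55 mm tall, on a banding wheel (a metal turntable 78 mm tall, fixed). Origin: centre of its underside.
- brush_pot: Loose blue pot 80 mm across and 100 mm tall with four brushes in it, up to 215 mm tall. Origin: centre of its underside.
- mug: Loose white mug, 80 mm across, 85 mm tall, handle on its +y. Origin: centre of its underside.
- glaze_brush: Loose flat brush lying on the table, 195 mm long, 12 mm thick. Origin: under its handle; bristles along its +x.
- rib: Loose round wooden rib (throwing disc) lying flat, 84 mm across, 6 mm thick. Origin: centre of its underside.

How it is judged:
By the outcome, as a careful person would: the job done as asked, in the order asked, and still so for the second after the job is handed in, with the robot touching nothing.
It also fails if it takes over 58 s, if anything falls off the work surface, if the arm or the gripper's body presses on something with over 40 N, if the wrist force passes 120 N, or if a joint passes its speed limit or range.

## Working session

There is one attempt and no reset: what is moved stays moved. The work goes in short steps, Python scripts to look and compute and a shell command to move; the robot and the scene stay as the last step left them, time stands still between calls to the robot, and variables do not carry over. Pictures are saved under pics/ and viewed, at most 10 in all, crops included, and the job is handed in when it is done.

```bash
mkdir -p pics
python3 - <<'E'
from rig import bot
import cv2,numpy as np
for n in("scene","top"):
    im=bot.capture(n); cv2.imwrite(f"pics/{n}0.png",im[:,:,::-1]); np.save(f"pics/{n}0.npy",im)
    print(n,bot.camera_params(n))
s=bot.observe();print(s["tool_pos"],s["tcp_rot"],s["clock"],bot.pinch_z,s["contact_force"])
E
```

```text
scene {'K': array([[467.57647197,   0.        , 321.89513669],
       [  0.        , 467.57647197, 231.62129495],
       [  0.        ,   0.        ,   1.        ]]), 'position': array([1.11399689, 0.62507426, 1.33681944]), 'attitude': array([ 3.74086048e+01, -1.11484478e-01,  1.31495065e+02])}
top {'K': array([[585.38524323,   0.        , 323.43933114],
       [  0.        , 585.38524323, 234.8399343 ],
       [  0.        ,   0.        ,   1.        ]]), 'position': array([0.2033771 , 0.04241072, 1.79018705]), 'attitude': array([  8.2757171 ,   0.48937948, -90.47472866])}
[0.13679843 0.60953753 0.23072524] [-1.79938241e+02  3.97724623e-03  1.67350777e+02] 0.1 0.0187 [-0.71490856  0.14871534 -0.10636   ]
```

View pics/scene0.png

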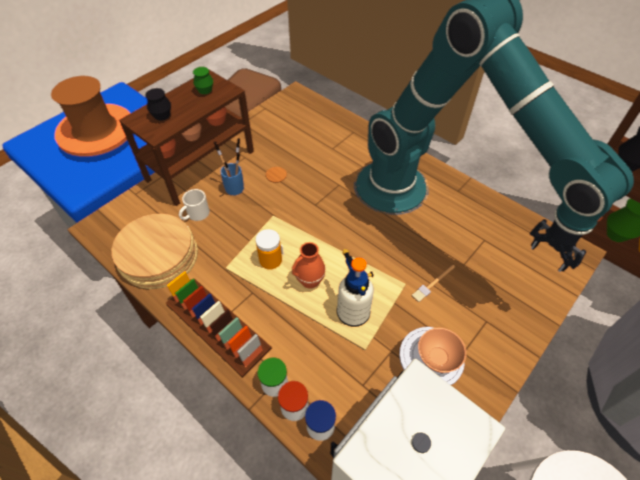

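View pics/top0.png

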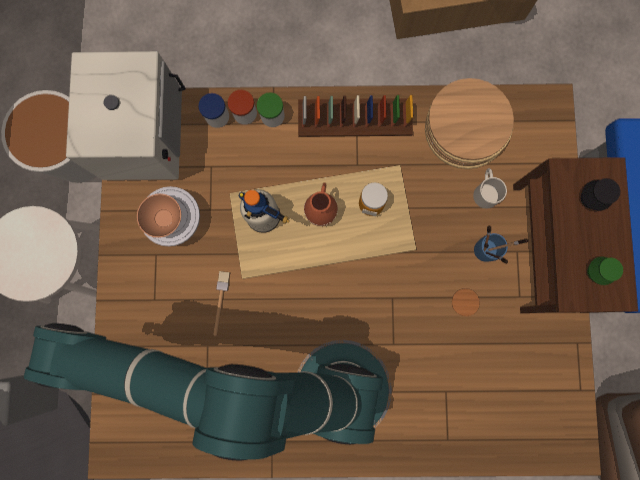

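The top view shows the orange knob at about (252,199), the nozzle at about (280,217) and the jug at (320,207). The scene view shows the knob at about (358,264). Next I'll measure these by colour.

```bash
cat > h.py <<'E'
from rig import bot
import cv2,numpy as np
from scipy.spatial.transform import Rotation as R
def ray(n,uv,p=None):
    p=p or bot.camera_params(n); d=np.linalg.inv(p["K"])@[uv[0],uv[1],1]
    return p["position"],R.from_euler("xyz",p["attitude"],degrees=True).apply([d[0],-d[1],-d[2]])
def onz(n,uv,z,p=None):
    o,d=ray(n,uv,p); return o+d*(z-o[2])/d[2]
def tri(a,b):
    (o1,d1),(o2,d2)=a,b
    s=np.linalg.lstsq(np.c_[d1,-d2],o2-o1,rcond=None)[0]
    return (o1+s[0]*d1+o2+s[1]*d2)/2,np.linalg.norm(o1+s[0]*d1-o2-s[1]*d2)
def blob(im,box,h,smin=150,vmin=120):
    x0,y0,x1,y1=box; c=cv2.cvtColor(np.ascontiguousarray(im[y0:y1,x0:x1]),cv2.COLOR_RGB2HSV)
    m=cv2.inRange(c,(h[0],smin,vmin),(h[1],255,255))
    n,_,st,ce=cv2.connectedComponentsWithStats(m)
    return [(ce[i]+[x0,y0],st[i]) for i in range(1,n) if st[i,4]>3]
E
python3 - <<'E'
from h import *
b={"top":(235,182,300,235),"scene":(335,245,385,300)}
for n in b:
    im=np.load(f"pics/{n}0.npy")
    for h in((4,19),(20,35)):
        for c,s in blob(im,b[n],h): print(n,h,c.round(1),s,onz(n,c,.288).round(4))
    x0,y0,x1,y1=b[n]
    cv2.imwrite(f"pics/{n}c.png",cv2.resize(im[y0:y1,x0:x1,::-1],None,fx=9,fy=9,interpolation=cv2.INTER_CUBIC))
a=np.hstack([cv2.resize(cv2.imread(f"pics/{n}c.png"),(390,390)) for n in b]);cv2.imwrite("pics/c.png",a)
E
```

```text
top (4, 19) [251.3 197. ] [  9   7  16  16 188] [0.524  0.2417 0.288 ]
top (4, 19) [248.3 213.6] [12 30  4  4 10] [0.4799 0.2491 0.288 ]
top (4, 19) [285.1 219.5] [48 35  6  6 22] [0.4634 0.153  0.288 ]
top (20, 35) [241. 194.] [ 5 11  3  3  9] [0.5323 0.2688 0.288 ]
scene (4, 19) [365.2 255.8] [  0   0  50  28 908] [0.4957 0.2378 0.288 ]
scene (4, 19) [370.8 274.5] [35 28  2  4  4] [0.533 0.286 0.288]
scene (20, 35) [345.  250.5] [9 5 3 2 6] [0.5186 0.1856 0.288 ]
scene (20, 35) [369.2 274.5] [33 28  3  4  8] [0.5356 0.283  0.288 ]
scene (20, 35) [363. 288.] [26 42  5  3 11] [0.5788 0.2963 0.288 ]
```

View pics/c.png

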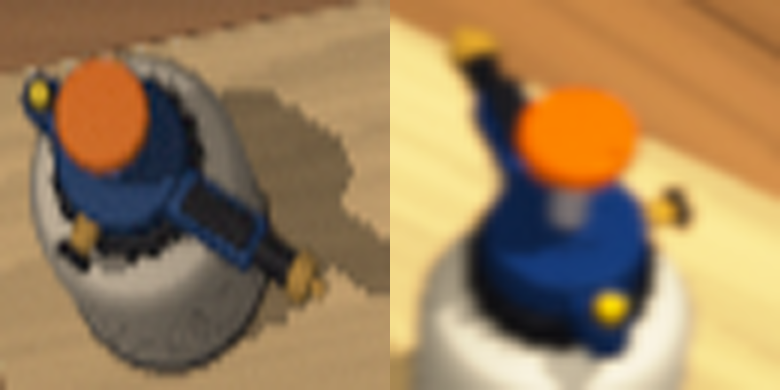

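The crop shows the knob top at about (251.3,197) in the top view and (359,264) in the scene view. The pin is at (241,194) and (363,288), barely out.

```bash
cat >> h.py <<'E'
def delta(t):
    s=bot.observe(); r=R.from_euler("xyz",s["tcp_rot"],degrees=True)
    return r.inv().apply(np.array(t)-s["tool_pos"]).round(4)
E
python3 - <<'E'
from h import *
k=onz("top",(251.3,196.8),.288);k2=onz("scene",(359,263.8),.288)
p,e=tri(ray("top",(251.3,196.8)),ray("scene",(359,263.8)));print(k,k2,p,e)
pin,e=tri(ray("top",(241,194)),ray("scene",(363,288)));print(pin,e)
print("nozzle",onz("top",(285.1,219.5),.209))
for a in((235,140,265,215),):pass
print(np.degrees(np.arctan2(*(pin-p)[[1,0]])),np.linalg.norm((pin-p)[:2]))
print(delta([k[0],k[1],.36]))
E
```

```text
[0.52452149 0.24165786 0.288     ] [0.52717782 0.24163736 0.288     ] [0.5254331  0.24136689 0.28558322] 0.001455917063159794
[0.54643025 0.27743695 0.22556824] 0.0017653227764703153
nozzle [0.47697438 0.15876951 0.209     ]
59.795406525248886 0.041736432727924294
[-0.4589 -0.2742 -0.1289]
```

Units first: shifts go in shares of 0.5 m and turns go in shares of pi rad. So -0.043 m is -0.086, -0.04 m is -0.08.

```bash
python3 -m handwheel '{"dx":[0,0,0,-0.046,-0.08],"dy":[0,0,0,-0.028,-0.048],"dz":[-0.086,-0.086,-0.086,0,0],"rz":[0,0,0,0,0]}' 0.0; python3 -m handwheel '{"dx":[-0.088,-0.088,-0.088,-0.088,-0.088],"dy":[-0.0526,-0.0526,-0.0526,-0.0526,-0.0526],"dz":[0,0,0,0,0],"rz":[0,0,0,0,0]}';  python3 -m handwheel '{"dx":[-0.088,-0.088,-0.088,-0.06,0],"dy":[-0.0526,-0.0526,-0.0526,-0.036,0],"dz":[0,0,0,0,0],"rz":[0,0,0,0,0]}'; python3 -c "
from h import *
print(delta([.5255,.2415,.36]))"
```

```text
clock: 0.72
tool_pos: [0.1895, 0.5589, 0.36]
tcp_rot: [-180.0, -0.0, 167.5]
contact_force: [1.3, 0.5, 0.0]
opening: -0.002
gripper_force: 0.0
clock: 1.35
tool_pos: [0.3768, 0.381, 0.3602]
tcp_rot: [-180.0, -0.0, 167.4]
contact_force: [0.7, 0.6, -0.2]
opening: 0.001
gripper_force: 0.0
clock: 1.98
tool_pos: [0.5142, 0.25, 0.3599]
tcp_rot: [-179.9, 0.0, 167.1]
contact_force: [-1.9, 0.8, -0.5]
opening: -0.002
gripper_force: 0.0
[-0.0129 -0.0057 -0.0001]
```

To row units: -0.0129 m is -0.0258, -0.0057 m is -0.0114, -10 degrees is -0.0556.

```bash
python3 -m handwheel '{"dx":[-0.0258,0,0,0,0],"dy":[-0.0114,0,0,0,0],"dz":[0,0,0,0,0],"rz":[0,-0.0556,-0.0556,-0.0556,-0.0556]}'; python3 -m handwheel '{"dx":[0,0,0,0,0],"dy":[0,0,0,0,0],"dz":[0,0,0,0,0],"rz":[-0.0556,-0.0556,-0.0556,-0.0167,0]}'
python3 - <<'E'
from h import *
print(delta([.5255,.2415,.36]))
p=bot.camera_params("wrist");im=bot.capture("wrist");np.save("pics/w.npy",im);cv2.imwrite("pics/w.png",im[:,:,::-1])
for c,s in blob(im,(0,0,640,480),(4,19),180):
    if s[4]>300: print(c,s,onz("wrist",c,.288,p))
print(p)
im=bot.capture("top");np.save("pics/top1.npy",im)
E
```

```text
clock: 2.6
tool_pos: [0.5239, 0.2445, 0.3602]
tcp_rot: [180.0, -0.0, -152.2]
contact_force: [1.0, 0.8, 0.4]
opening: -0.0
gripper_force: 0.0
clock: 3.22
tool_pos: [0.524, 0.2444, 0.3602]
tcp_rot: [180.0, -0.0, -119.6]
contact_force: [-0.3, 0.8, -0.4]
opening: 0.001
gripper_force: 0.0
[ 0.0017 -0.0027  0.0002]
[312.41750251 251.49824473] [ 276  215   74   72 3988] [0.52373512 0.23689306 0.288     ]
[ 93.99359407 378.62710722] [  61  351   67   57 2966] [0.68356391 0.24192076 0.288     ]
{'K': array([[404.17445954,   0.        , 319.65089615],
       [  0.        , 404.17445954, 246.48561636],
       [  0.        ,   0.        ,   1.        ]]), 'position': array([0.48511772, 0.17691955, 0.50306026]), 'attitude': array([-1.76132113e+01, -3.23521654e-02,  1.50382672e+02])}
```

View pics/w.png

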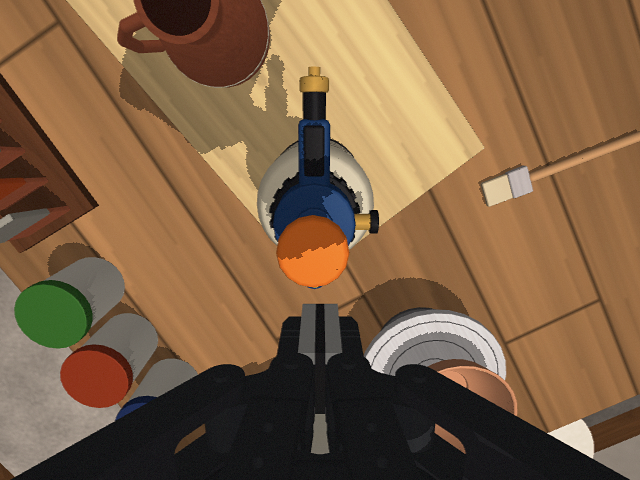

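The wrist view shows the knob at (312,251), a few mm toward the nozzle side, with the fingers shut and clear of the pin. I'll shift a little and go down to just above the knob.

To row units: 0.02 m is 0.04, 0.005 m is 0.01.

```bash
python3 -m handwheel '{"dx":[0.008,0,0,0,0],"dy":[-0.006,0,0,0,0],"dz":[0.04,0.04,0.04,0.01,0],"rz":[0,0,0,0,0]}'; python3 -m handwheel '{"dx":[0,0,0,0],"dy":[0,0,0,0],"dz":[0.016,0.016,0.016,0],"rz":[0,0,0,0]}'
```

```text
clock: 3.95
tool_pos: [0.5248, 0.2392, 0.2956]
tcp_rot: [-180.0, -0.0, -119.7]
contact_force: [0.3, 0.6, 0.8]
opening: -0.004
gripper_force: 0.0
clock: 4.45
tool_pos: [0.5252, 0.2393, 0.2713]
tcp_rot: [-180.0, 0.1, -119.7]
contact_force: [1.3, 1.3, 7.2]
opening: -0.002
gripper_force: 3.5
```

Contact: 7 N with the knob down about 17 mm. I'll finish the stroke.

To row units: 0.008 m is 0.016, 0.005 m is 0.01.

```bash
python3 -m handwheel '{"dx":[0,0,0,0],"dy":[0,0,0,0],"dz":[0.016,0.016,0.01,0],"rz":[0,0,0,0]}'; python3 -m handwheel '{"dx":[0,0],"dy":[0,0],"dz":[0.004,0],"rz":[0,0]}'
```

```text
clock: 4.95
tool_pos: [0.5253, 0.2394, 0.2508]
tcp_rot: [-179.9, 0.1, -119.7]
contact_force: [-0.1, 0.4, 9.9]
opening: 0.001
gripper_force: 5.5
clock: 5.2
tool_pos: [0.5253, 0.2393, 0.2491]
tcp_rot: [-179.9, 0.1, -119.7]
contact_force: [-0.0, -0.2, 10.9]
opening: 0.003
gripper_force: 5.8
```

To row units: -0.012 m is -0.024, -0.008 m is -0.016.

```bash
python3 -m handwheel '{"dx":[0,0,0,0,0],"dy":[0,0,0,0,0],"dz":[-0.024,-0.024,-0.024,-0.016,0],"rz":[0,0,0,0,0]}'; python3 -m handwheel '{"dx":[0,0,0,0,0],"dy":[0,0,0,0,0],"dz":[0.024,0.024,0.024,0.016,0],"rz":[0,0,0,0,0]}';python3 -m handwheel '{"dx":[0,0,0,0,0],"dy":[0,0,0,0,0],"dz":[-0.024,-0.024,-0.024,-0.016,0],"rz":[0,0,0,0,0]}'
python3 - <<'E'
from h import *
a=[]
for n,b in(("scene",(335,245,385,300)),("top",(225,175,280,230))):
    im=bot.capture(n);x0,y0,x1,y1=b;a.append(cv2.resize(im[y0:y1,x0:x1,::-1],(390,390),interpolation=cv2.INTER_CUBIC))
p=bot.camera_params("wrist");im=bot.capture("wrist")
for c,s in blob(im,(230,150,400,330),(4,19),180): 
    if s[4]>300: print(c,s)
cv2.imwrite("pics/s1.png",np.hstack(a))
E
```

```text
clock: 5.82
tool_pos: [0.5246, 0.239, 0.2923]
tcp_rot: [-180.0, -0.0, -119.7]
contact_force: [0.6, 0.1, -0.4]
opening: 0.002
gripper_force: 0.0
clock: 6.45
tool_pos: [0.5249, 0.2392, 0.2481]
tcp_rot: [-180.0, 0.0, -119.7]
contact_force: [1.2, 0.2, 10.7]
opening: -0.002
gripper_force: 5.7
clock: 7.08
tool_pos: [0.5245, 0.239, 0.2919]
tcp_rot: [180.0, -0.0, -119.7]
contact_force: [-0.3, -0.5, -0.4]
opening: -0.001
gripper_force: 0.0
[315.63147156 294.52129559] [  37  114  101   66 3921]
```

View pics/s1.png

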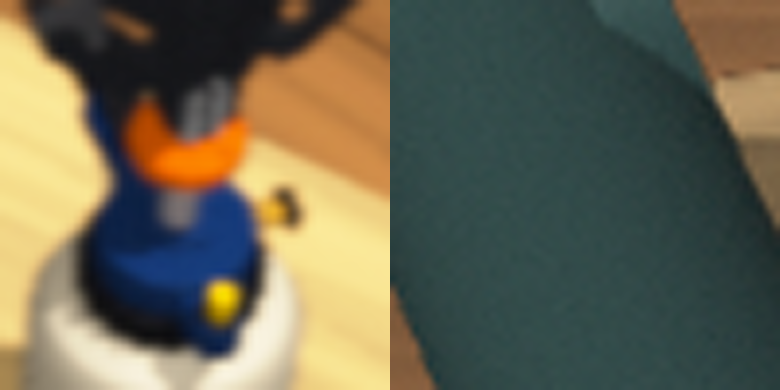

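The scene view shows the pin at crop (222,300) standing taller, with no red ring yet. The sprayer hasn't moved. I'll do three more strokes.

To row units: 0.012 m is 0.024, 0.008 m is 0.016.

```bash
for i in 1; do :; done; python3 -m handwheel '{"dx":[0,0,0,0,0],"dy":[0,0,0,0,0],"dz":[0.024,0.024,0.024,0.016,0],"rz":[0,0,0,0,0]}';python3 -m handwheel '{"dx":[0,0,0,0,0],"dy":[0,0,0,0,0],"dz":[-0.024,-0.024,-0.024,-0.016,0],"rz":[0,0,0,0,0]}'; python3 -m handwheel '{"dx":[0,0,0,0,0],"dy":[0,0,0,0,0],"dz":[0.024,0.024,0.024,0.016,0],"rz":[0,0,0,0,0]}';python3 -m handwheel '{"dx":[0,0,0,0,0],"dy":[0,0,0,0,0],"dz":[-0.024,-0.024,-0.024,-0.016,0],"rz":[0,0,0,0,0]}'; python3 -m handwheel '{"dx":[0,0,0,0,0],"dy":[0,0,0,0,0],"dz":[0.024,0.024,0.024,0.016,0],"rz":[0,0,0,0,0]}';python3 -m handwheel '{"dx":[0,0,0,0,0],"dy":[0,0,0,0,0],"dz":[-0.024,-0.024,-0.024,-0.016,0],"rz":[0,0,0,0,0]}'
python3 - <<'E'
from h import *
im=bot.capture("scene");cv2.imwrite("pics/s2.png",cv2.resize(im[245:300,335:385,::-1],(500,550),interpolation=cv2.INTER_CUBIC))
E
```

```text
clock: 7.85
tool_pos: [0.525, 0.2392, 0.2483]
tcp_rot: [-180.0, 0.0, -119.7]
contact_force: [-0.5, 0.7, 11.0]
opening: 0.001
gripper_force: 5.9
clock: 8.48
tool_pos: [0.5246, 0.2391, 0.292]
tcp_rot: [180.0, -0.0, -119.6]
contact_force: [-0.6, 0.3, 0.8]
opening: 0.003
gripper_force: 0.0
clock: 9.1
tool_pos: [0.5249, 0.2392, 0.2481]
tcp_rot: [-180.0, 0.0, -119.7]
contact_force: [1.3, 1.1, 11.3]
opening: -0.001
gripper_force: 5.9
clock: 9.72
tool_pos: [0.5245, 0.239, 0.2919]
tcp_rot: [180.0, -0.0, -119.6]
contact_force: [0.1, -0.4, 0.2]
opening: -0.001
gripper_force: 0.0
clock: 10.35
tool_pos: [0.5248, 0.2391, 0.2481]
tcp_rot: [-180.0, 0.0, -119.7]
contact_force: [0.5, -0.1, 10.9]
opening: -0.002
gripper_force: 5.9
clock: 10.98
tool_pos: [0.5245, 0.239, 0.2919]
tcp_rot: [180.0, -0.0, -119.6]
contact_force: [1.2, 0.8, -0.3]
opening: -0.0
gripper_force: 0.0
```

View pics/s2.png

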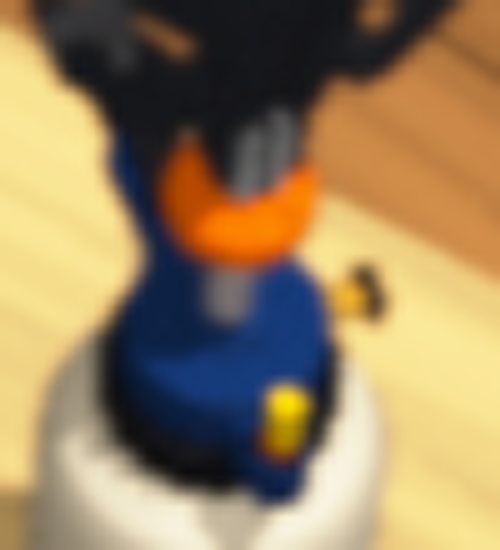

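The pin at crop (287,420) is much taller and there's a reddish tint at its foot near (275,450). Extra strokes do no harm, so I'll do two more, lift away and verify.

To row units: 0.012 m is 0.024, 0.008 m is 0.016.

```bash
python3 -m handwheel '{"dx":[0,0,0,0,0],"dy":[0,0,0,0,0],"dz":[0.024,0.024,0.024,0.016,0],"rz":[0,0,0,0,0]}';python3 -m handwheel '{"dx":[0,0,0,0,0],"dy":[0,0,0,0,0],"dz":[-0.024,-0.024,-0.024,-0.016,0],"rz":[0,0,0,0,0]}'; python3 -m handwheel '{"dx":[0,0,0,0,0],"dy":[0,0,0,0,0],"dz":[0.024,0.024,0.024,0.016,0],"rz":[0,0,0,0,0]}';python3 -m handwheel '{"dx":[0,0,0,0,0],"dy":[0,0,0,0,0],"dz":[-0.024,-0.024,-0.024,-0.024,-0.06],"rz":[0,0,0,0,0]}';python3 -m handwheel '{"dx":[0,-0.04,-0.1,-0.1,0],"dy":[0,0,0,0,0],"dz":[-0.1,-0.08,0,0,0],"rz":[0,0,0,0,0]}'
python3 - <<'E'
from h import *
im=bot.capture("scene");a=cv2.resize(im[245:300,335:385,::-1],(390,430),interpolation=cv2.INTER_CUBIC)
w=bot.capture("wrist");cv2.imwrite("pics/s3.png",a);cv2.imwrite("pics/w3.png",w[:,:,::-1])
E
```

```text
clock: 11.65
tool_pos: [0.5249, 0.2391, 0.2482]
tcp_rot: [-180.0, 0.0, -119.7]
contact_force: [0.0, 0.2, 10.9]
opening: -0.002
gripper_force: 5.9
clock: 12.28
tool_pos: [0.5245, 0.239, 0.292]
tcp_rot: [180.0, -0.0, -119.6]
contact_force: [-0.2, 0.0, -0.2]
opening: -0.003
gripper_force: 0.0
clock: 12.9
tool_pos: [0.5249, 0.2392, 0.2481]
tcp_rot: [-180.0, 0.0, -119.6]
contact_force: [0.7, -0.1, 11.4]
opening: 0.002
gripper_force: 5.8
clock: 13.52
tool_pos: [0.5238, 0.2387, 0.3251]
tcp_rot: [179.9, -0.2, -119.6]
contact_force: [0.7, -0.8, 0.4]
opening: -0.002
gripper_force: 0.0
clock: 14.15
tool_pos: [0.5839, 0.3463, 0.4131]
tcp_rot: [179.9, -0.2, -119.5]
contact_force: [-1.2, -0.7, -0.3]
opening: -0.001
gripper_force: 0.0
```

View pics/s3.png

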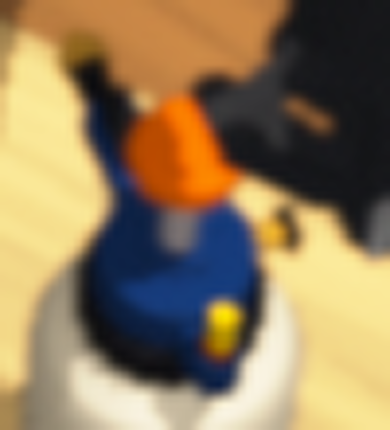

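View pics/w3.png

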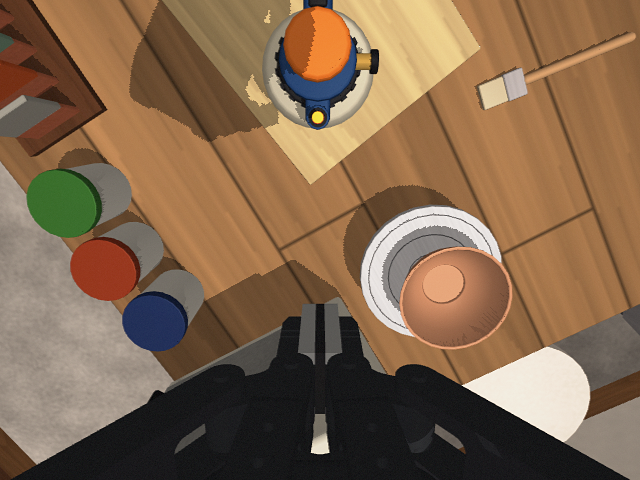

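The knob is up and the hand is clear. The pin at crop (222,320) is tall with red at its foot near (215,348). I'll check the tip height and the red pixels before handing in.

Run:
```python
from h import *
p=bot.camera_params("wrist");w=bot.capture("wrist");im=bot.capture("scene")
for c,s in blob(w,(295,100,340,135),(20,35),150):print("w",c,s); cw=c
for c,s in blob(im,(355,275,372,300),(20,35),150):print("s",c,s); st=s;cs=c
print(tri(ray("wrist",cw,p),ray("scene",(cs[0],st[1]+275+1.5))), "tip should be z .241")
print(im[280:296,359:366].tolist()[6:14])
print(bot.observe()["contact_force"])
```

```text
w [318.         118.23529412] [ 18  13  11  12 102]
s [363.28571429 286.28571429] [ 7  9  4  6 21]
(array([0.54559059, 0.27528445, 0.23572689]), np.float64(0.0006754451609384902)) tip should be z .241
[[[20, 48, 98], [33, 53, 91], [101, 91, 68], [189, 155, 24], [227, 189, 0], [212, 174, 0], [146, 117, 21]], [[20, 46, 94], [42, 51, 82], [99, 80, 50], [159, 127, 11], [188, 152, 0], [169, 138, 3], [111, 92, 29]], [[17, 36, 74], [49, 42, 59], [109, 73, 28], [158, 117, 0], [176, 139, 0], [155, 123, 6], [100, 80, 32]], [[15, 30, 60], [47, 34, 49], [105, 62, 24], [149, 102, 0], [165, 122, 0], [138, 102, 20], [85, 67, 49]], [[13, 28, 56], [33, 34, 59], [72, 44, 49], [110, 64, 30], [121, 72, 25], [97, 62, 42], [77, 69, 77]], [[12, 27, 54], [19, 34, 68], [36, 40, 71], [56, 41, 62], [62, 42, 59], [54, 46, 68], [102, 99, 106]], [[14, 26, 50], [15, 31, 62], [18, 35, 69], [23, 38, 72], [27, 41, 77], [38, 51, 82], [119, 117, 120]], [[47, 50, 60], [31, 42, 64], [17, 33, 64], [15, 34, 69], [18, 38, 74], [47, 59, 85], [137, 134, 131]]]
[ 0.54439187  0.3328734  -0.12143599]
```

The red ring isn't certain at that resolution. I'll move the hand sideways for an oblique wrist view.

To row units: 0.05 m is 0.1, 0.03 m is 0.06.

```bash
python3 -m handwheel '{"dx":[0,0,0,0,0],"dy":[0.06,0.1,0.1,0.1,0],"dz":[0,0,0.02,0.04,0],"rz":[0,0,0,0,0]}'
python3 - <<'E'
from h import *
pin=np.array([.5463,.2765,.235]);p=bot.camera_params("wrist");w=bot.capture("wrist")
v=R.from_euler("xyz",p["attitude"],degrees=True).inv().apply(pin-p["position"])
uv=(p["K"]@[v[0],-v[1],-v[2]]);uv=(uv/uv[2])[:2].astype(int);print(uv)
x,y=np.clip(uv,[45,45],[595,435])
cv2.imwrite("pics/w4.png",cv2.resize(w[y-45:y+45,x-45:x+45,::-1],(540,540),interpolation=cv2.INTER_CUBIC))
E
```

```text
clock: 14.98
tool_pos: [0.4238, 0.4337, 0.386]
tcp_rot: [179.9, -0.0, -119.4]
contact_force: [1.0, -0.0, 0.3]
opening: -0.002
gripper_force: 0.0
[ 53 119]
```

View pics/w4.png

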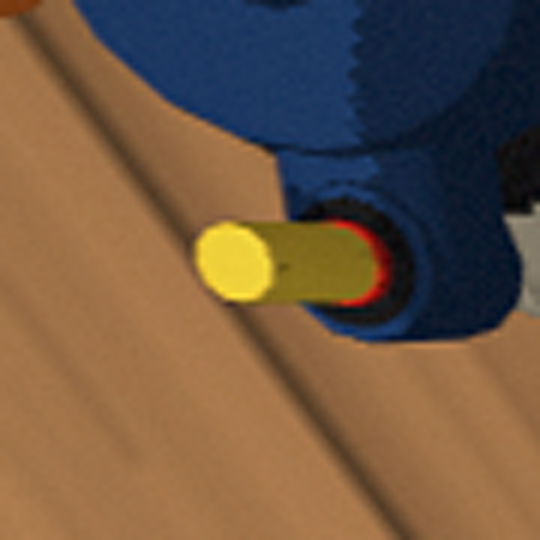

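The pin is fully out: the red ring at its foot is clearly visible at crop (375,262), about 2 px wide, as expected for 3 mm.

```bash
python3 -c "
from rig import bot
print(bot.sign_off())"
```

```text
the job is handed in; nothing more can be done
None
```

The sprayer is charged and the job is handed in: seven strokes popped the yellow pin fully out with the red ring showing, the knob is up, and the hand is clear of everything, at about 15 s on the clock.

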